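Leak-test a detector-tube gas pump

ROBOT

A 6-joint arm with a two-finger parallel gripper is mounted at the origin on a cart in front of the work surface, level with it; the furniture and walls round the work are solid. World frame = base frame: x ahead of the robot, y to its left, z up, the work surface at z = 0. Lengths are in m, angles in rad, forces in N, time in s.
With the tool pointing down it reaches from about 0.35 to 0.975 m from the base axis. Payload 4.9 kg.
Tool frame: the origin (TCP) lies at the very end of the fingers, on their centre line; the grasp point (between the pads) lies 19 mm behind it (ctrl.grasp_offset is the distance from the TCP to the grasp point, in m); z points along the fingers, y is the line along which they close (so a half turn about z gives the same grasp; the last joint's range is limited). The gripper opens to 85 mm and grips with 20 to 120 N. Pads are 22 mm wide; open, the fingers measure 114 mm over their backs; the gripper's body (76 mm by 85 mm) begins 54 mm behind the grasp point. The pads swing forward as they close: fully open they stand 13 mm farther back than shut.
Start: joints at [-1.258, 0.053, 1.613, -0, 1.476, -0.119], TCP at [0.262, -0.568, 0.231] pointing down, gripper open.
Joint ranges: [-3.01, 3.01], [-1.01, 2.22], [0.06, 2.58], [-1.02, 4.17], [0.09, 2.62], [-3.14, 3.14]. Speed limits (rad/s): [2.57, 2.57, 3.14, 3.14, 3.14, 3.14].

INTERFACE

Orientations are given as a rotation vector (axis times angle).
In Python, from station import ctrl, optics gives the robot as it stands.
- The arm moves only by the shell command python3 -m handwheel 'ROWS' [OPENING] [FORCE]. ROWS is JSON, a list of rows, each an object of numbers: "tx", "ty", "tz": the shift along the tool's x, y, z in mm; "roll": the turn about the tool's z in rad. A call has 1 to 12 rows; each row shifts and turns the commanded pose from where the row before left it, along the tool's axes as they then stand; what a row does not reach is not made up. A row lasts 1/12 s, in which the tool goes at most 41.7 mm and 7.16 degrees, less where a joint would pass 70% of its speed; a pose out of reach is approached as far as the arm can. A call with a gripper value outside its range is refused whole. OPENING is the finger opening in mm, from 0 to 85.4, set as the call begins (- or left out, the last holds). The fingers move at their own pace and stop on an object; FORCE is the grip in N (left out, the last holds). Time passes only in rows, so rows that do not move let the fingers close. It gives the time, the measured TCP pose, the force, the opening and the grip force at its end, in the units of the state.
- ctrl.get_obs(): the state, without advancing time (a new reading comes with each control period).
- optics.get_image(name): name is "side" or "top"; returns (picture, depth): 384x512x3 uint8, red, green, blue; 384x512 float32, m along the optical axis (not along the pixel's ray), 0 where there is no reading.
- optics.camera_params(name): a dict with "mtx" (3x3 intrinsics, pixels), "extrinsics" (4x4, takes a point from camera to world coordinates). Camera axes: x right, y down, z forward; pixel columns grow to the right and rows downward; lengths in m; the calibration is good to about 2 mm. A picture is of the moment at which its call begins. camera_params takes no time and is no camera call.
- ctrl.finish_job(): hands the job in; it is judged then, once.
The state is a dict: "t": time; "q": joint angles; "dq": joint speeds; "effort": joint torques, N m; "tool_pos": TCP position; "tool_rot": TCP orientation; "contact_force": force on the tool from outside, world axes, zero at the start; "wrist_torque": the same for the moment, N m; "opening": finger opening in m; "grip_force": force on a finger pad.
Only numpy, scipy, OpenCV 4.12 (cv2) and the standard library are available. Lean on these libraries where they do the work, as an engineer would, in place of code of your own. Each camera call takes 0.05 s, during which the arm holds its last target. There are 200 camera calls.

TASK

Leak-test the hand gas-sampling pump that is clamped in its cradle: take the unbroken, pointed detector tube from the tube rest and push it fully home into the pump's rubber inlet, and let go of it. Then grip the pump's spring-return handle, draw it out until the double ring on its rod just stands clear of the barrel's end collar, and keep it there: finish while still holding the handle at that mark, with the tube still home in the inlet and the opened blunt tube left in the rest.

Things in the scene. Friction and masses are not known exactly. Their poses are not given: they have to be found in the camera images.
- pump: piston gas pump: aluminium barrel 44 mm in diameter, 144 mm long, black ribbed end collars 48 mm, clamped in a fixed cradle (grey base 90 x 150 mm, two black saddle blocks). Origin on the worktop under the barrel's middle. The pump axis runs level along this body's y, 75 mm above the worktop: rubber tube inlet at the +y end, handle at the -y end. All of it is below 105 mm
- pump_inlet (a point): centre of the open mouth of the rubber inlet socket, on the pump axis, 119 mm from the pump's middle; axes parallel to the pump's, +y points out of the mouth. The mouth is a funnel 20 mm wide, narrowing over 7 mm to a 12 mm bore; its blind floor is 35 mm inside the mouth. A pointed tube pushed home touches that floor: its middle is then 30 mm outside the mouth
- pump_grip (a point): middle of the handle's grip, on the pump axis; moves with the handle (122 mm from the pump's middle along -y when home). The handle is a black spool: waist 23 mm in diameter, 33 mm long along the axis, inner flange 32 mm, outer flange 38 mm in diameter. Grip the waist from above, a finger on either side. Handle home: inner flange 11 mm from the barrel's collar
- pump_handle (a joint): how far the handle is drawn out along the pump's -y, in m: 0 home, hard stop 0.105. A spring pulls it back: about 4 N at home, 12 N at 0.09. The 10 mm steel rod has a single black ring (half stroke, out of the collar at 0.045) and farther in a pair of black rings (full stroke), whose last edge leaves the collar's bright end plate at 0.090: the mark to hold
- sealed_tube: the unbroken glass detector tube, 10 mm in diameter and 130 mm long with closed tapering points of 14 mm at both ends, 20 g. Origin at its middle on its axis, its length along its y axis; either end may go in. It lies level in the rest, axis 29 mm above the worktop
- used_tube: an opened detector tube, 10 mm in diameter, 97 mm long with blunt cut ends, in the other place of the rest. Origin at its middle, length along its y axis. To be left alone
- tube_rest: fixed dark grey tube rest, a plate 150 x 92 x 4 mm with two notched rails 36 mm high, 76 mm apart along y. Origin under its middle. The two tubes lie along its y axis in notches at x = -41 and +41 mm, free between the rails for the fingers
- timer_1: small white bench timer 42 x 72 x 65 mm standing behind the work; origin under its middle; leave alone
- specimen_cup: specimen cup with a screw lid, 58 mm in diameter, 64 mm high; origin under its middle; leave alone
- pen: blue pen 145 mm long lying on the black log book (16 mm thick) at the right; origin under its middle; leave alone

How it is judged:
By the outcome, as a careful person would: the job done as asked, in the order asked, and still so for the second after the job is handed in, while the arm keeps its last pose, push and grip.
It also fails if it takes over 61 s, if anything falls off the work surface, if the arm or the gripper's body presses on something with over 40 N, if the wrist force passes 120 N, or if a joint passes its speed limit or range.

## Working session

There is one attempt and no reset: what is moved stays moved. The work goes in short steps, Python scripts to look and compute and a shell command to move; the robot and the scene stay as the last step left them, time stands still between calls to the robot, and variables do not carry over. Pictures are saved under pics/ and viewed, at most 13 in all, crops included, and the job is handed in when it is done.

```bash
mkdir -p pics; ls; python3 - <<'E'
from station import ctrl, optics
import numpy as np, cv2
np.set_printoptions(precision=4,suppress=True)
for n in ("side","top"):
    im,d=optics.get_image(n); cv2.imwrite(f"pics/{n}0.png",im[:,:,::-1]); np.save(f"pics/{n}0_d.npy",d); np.save(f"pics/{n}0.npy",im)
    p=optics.camera_params(n); print(n,p["mtx"],p["extrinsics"])
print(ctrl.get_obs(), ctrl.grasp_offset)
E
```

```text
pics
side [[398.0981   0.     258.2703]
 [  0.     398.0981 195.5763]
 [  0.       0.       1.    ]] [[-0.8984 -0.1563  0.4103  0.0817]
 [-0.4386  0.3635 -0.8219  0.8658]
 [-0.0207 -0.9184 -0.3952  0.5148]
 [ 0.      0.      0.      1.    ]]
top [[453.8768   0.     256.9647]
 [  0.     453.8768 189.403 ]
 [  0.       0.       1.    ]] [[ 0.0142 -0.9836  0.1797  0.3001]
 [-0.9999 -0.0142  0.0016 -0.046 ]
 [ 0.001  -0.1797 -0.9837  1.3992]
 [ 0.      0.      0.      1.    ]]
{'t': 0.1, 'q': array([-1.258 ,  0.0533,  1.6142, -0.    ,  1.476 , -0.119 ]), 'dq': array([-0.0003,  0.0001, -0.0021,  0.0007,  0.001 , -0.0014]), 'effort': array([  0.0006, -39.4903, -37.1362,  -0.0001,   0.0039,  -0.    ]), 'tool_pos': array([ 0.2614, -0.5671,  0.2302]), 'tool_rot': array([-3.0668, -0.6726,  0.0003]), 'contact_force': array([-0.0822, -0.0697, -0.0975]), 'wrist_torque': array([0.016 , 0.0096, 0.0008]), 'grip_force': 0.0, 'opening': 0.08518631968811584} 0.0187
```

View pics/side0.png

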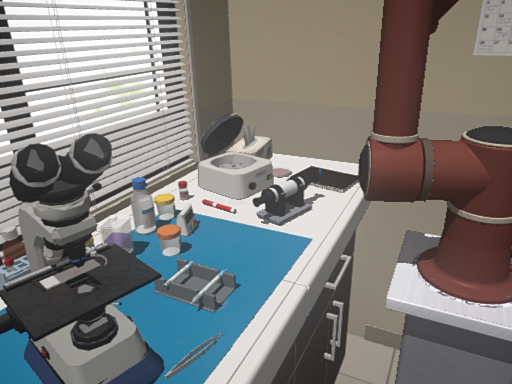

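View pics/top0.png

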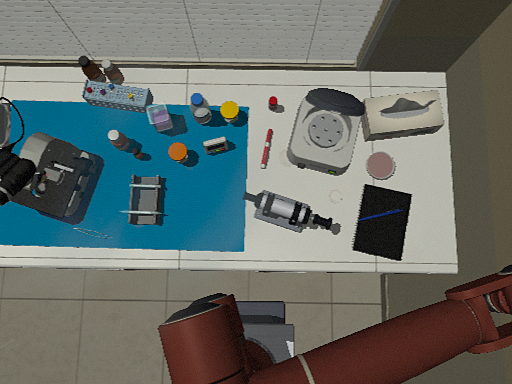

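The side view shows the rest around (197,284) and the pump around (285,195), inlet towards (262,205). The top view shows the rest at (146,201) and the pump from its inlet (245,196) to its handle (330,223). I'll enlarge both.

```bash
python3 - <<'E'
import numpy as np, cv2
t=cv2.imread("pics/top0.png"); s=cv2.imread("pics/side0.png")
def c(im,x,y,w,h,f): return cv2.resize(im[y:y+h,x:x+w],None,fx=f,fy=f,interpolation=cv2.INTER_CUBIC)
a=np.hstack([c(t,110,165,66,66,6),c(t,238,175,100,66,4)[:396] if 0 else cv2.copyMakeBorder(c(t,238,180,100,60,4),0,156,0,0,0)])
cv2.imwrite("pics/ct.png",a)
b=np.vstack([cv2.copyMakeBorder(c(s,145,255,100,55,5),0,0,0,0,0),c(s,245,165,100,60,5)])
cv2.imwrite("pics/cs.png",b); print(a.shape,b.shape)
E
```

```text
(396, 796, 3) (575, 500, 3)
```

View pics/ct.png

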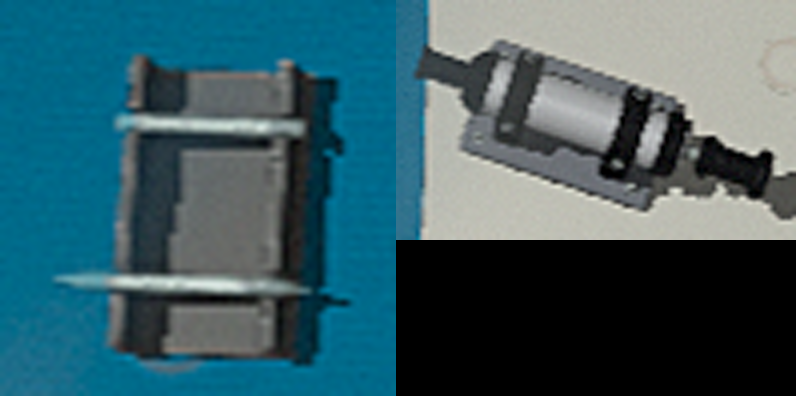

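View pics/cs.png

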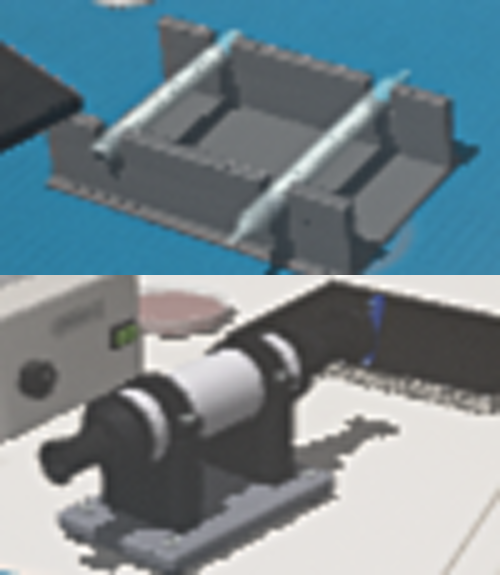

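Near tube is the pointed one: top ends (119.2,211.8) and (162,213.5), side ends (192,303) and (226.4,269.4). The blunt one is the far tube. The inlet mouth is at top (245,196) and side (256,202).

```bash
cat > h.py <<'E'
import numpy as np, cv2
from station import ctrl, optics
np.set_printoptions(precision=4,suppress=True)
def P(n):
    p=optics.camera_params(n); return p["mtx"],p["extrinsics"]
def tri(t,s):
    M=[]
    for n in ("top","side"):
        K,E=P(n); M.append(K@np.linalg.inv(E)[:3])
    X=cv2.triangulatePoints(M[0],M[1],np.float64(t).reshape(2,1),np.float64(s).reshape(2,1))
    return (X[:3]/X[3]).ravel()
def cloud(n,d):
    K,E=P(n); v,u=np.mgrid[:384,:512]
    c=np.stack([(u-K[0,2])/K[0,0]*d,(v-K[1,2])/K[1,1]*d,d],-1)
    return c@E[:3,:3].T+E[:3,3]
def atz(n,px,z):
    K,E=P(n); r=E[:3,:3]@np.array([(px[0]-K[0,2])/K[0,0],(px[1]-K[1,2])/K[1,1],1]); o=E[:3,3]
    return o+r*(z-o[2])/r[2]
def proj(n,X):
    K,E=P(n); x=K@(np.linalg.inv(E)[:3]@np.append(X,1)); return x[:2]/x[2]
E
python3 - <<'E'
from h import *
for a,t,s in [("seal A",(119.2,211.8),(192,303)),("seal B",(162,213.5),(226.4,269.4)),("usedA",(129.5,185.3),(165,284.6)),("usedB",(160.8,186.3),(192.4,262)),("inlet",(245,196),(256,202.2))]: print(a,tri(t,s))
print("atz .029",atz("top",(119.2,211.8),.029),atz("top",(162,213.5),.029),"inl .075",atz("top",(245,196),.075), "hend",atz("top",(331.5,223.7),.075))
for n in("top","side"):
    d=np.load(f"pics/{n}0_d.npy"); c=cloud(n,d)
    m=(c[...,0]>.38)&(c[...,0]<.6)&(c[...,1]>-.27)&(c[...,1]<.03)&(c[...,2]>.06)&(c[...,2]<.12)&(d>0)
    p=c[m]; print(n,len(p),p[:,2].max())
    # cylinder axis fit: on barrel middle section
    from scipy.optimize import least_squares
    A=np.array(atz("top",(245,196),.075)); B=np.array(atz("top",(331.5,223.7),.075))
    for it in range(3):
        u=(B-A)/np.linalg.norm(B-A); s=(p-A)@u; r=np.linalg.norm(np.cross(p-A,u),axis=1)
        k=(s>.047)&(s<.19)&(r<.032)&(p[:,2]>.07)
        q=p[k]
        f=lambda x:(lambda a,b:np.linalg.norm(np.cross(q-a,(b-a)/np.linalg.norm(b-a)),axis=1)-.023)(np.r_[A[0],x[0],0][[0,1,2]]+[x[2],0,x[1]] if 0 else A+np.array([x[0],0,x[1]]),B+np.array([x[2],0,x[3]]))
        o=least_squares(f,[0,0,0,0],loss="soft_l1",f_scale=.002).x
        A=A+[o[0],0,o[1]];B=B+[o[2],0,o[3]]
    print(n,"axis",A,B,len(q))
    for y in np.arange(-.26,.02,.01):
        k=(abs(p[:,1]-y)<.005)
        if k.sum()>3: print(round(y,3),k.sum(),p[k][:,2].max(),p[k][:,0].min(),p[k][:,0].max())
    m=(c[...,0]>.35)&(c[...,0]<.52)&(c[...,1]>.12)&(c[...,1]<.32)&(c[...,2]>.02)&(c[...,2]<.06)
    print("rest zmax",np.percentile(c[m][:,2],[50,90,99]))
    mm=(c[...,0]>.3)&(c[...,0]<.4)&(c[...,1]>.35)&(c[...,1]<.42); print("worktop",np.median(c[mm][:,2]) if mm.any() else 0)
E
```

```text
seal A [0.4744 0.3733 0.0307]
seal B [0.4725 0.2442 0.0277]
usedA [0.5573 0.3476 0.0309]
usedB [0.5561 0.2519 0.029 ]
inlet [ 0.5232 -0.0082  0.0739]
atz .029 [0.4751 0.3741 0.029 ] [0.4718 0.2437 0.029 ] inl .075 [ 0.5216 -0.0088  0.075 ] hend [ 0.4431 -0.2634  0.075 ]
top 1232 0.10926363931529726
top axis [ 0.5227 -0.0088  0.0756] [ 0.4406 -0.2634  0.0767] 826
-0.26 13 0.09513934168336058 0.4374605056760408 0.45878922454251625
-0.25 43 0.09862957763262425 0.4264685357923788 0.4596908093044328
-0.24 31 0.09114390788726912 0.4275869082330437 0.4589654339581466
-0.23 30 0.09217255004287295 0.4379877541965984 0.46199287734440553
-0.22 29 0.09396017504477228 0.441305716110348 0.4697402347506888
-0.21 35 0.09611433274823522 0.4412691870651807 0.4700480126797497
-0.2 23 0.09757802888472522 0.4556069130780705 0.48371079230615444
-0.19 44 0.10295171661934566 0.44425233741702563 0.4867520618152401
-0.18 64 0.10282569924717011 0.4411583730714327 0.4898325115667459
-0.17 61 0.10542056456641302 0.4440438430720923 0.5025343486083126
-0.16 63 0.10547033697524344 0.4456563756611512 0.5051237105326
[... 2347 characters left out ...]
57845484395 0.503586781470151
-0.08 30 0.10260894862049935 0.46896518107228913 0.5179478564073565
-0.07 68 0.10211035773951177 0.46789753108560117 0.5198462399660436
-0.06 81 0.09937212342488538 0.47241484537670636 0.5238450543810613
-0.05 44 0.09973898434190082 0.48499408283640183 0.5286505332647046
-0.04 114 0.09797371196789789 0.48418344601777946 0.5274577969485454
-0.03 25 0.08622961412071123 0.4985405473036022 0.5226850440858807
-0.02 28 0.08748628719536211 0.5064192476869437 0.5276315358088627
-0.01 50 0.08735500570311355 0.5110687770544451 0.5365241582182027
0.0 12 0.08343899248090192 0.5113513383023615 0.5298434575263721
rest zmax [0.0319 0.0363 0.0372]
worktop -0.0010494794355908055
```

```bash
python3 -m handwheel '[{"roll":-0.124},{"roll":-0.124},{"roll":-0.124},{"roll":-0.124},{"roll":-0.124},{"roll":-0.124},{"roll":-0.124},{"roll":-0.124},{"roll":-0.124},{"tx":18,"ty":4},{"tx":36,"ty":8},{"tx":36,"ty":8}]' 60; python3 -m handwheel '[{"tx":36,"ty":8},{"tx":36,"ty":8},{"tx":36,"ty":8},{"tx":36,"ty":8},{"tx":36,"ty":8},{"tx":36,"ty":8},{"tx":36,"ty":8},{"tx":36,"ty":8},{"tx":36,"ty":8},{"tx":36,"ty":8},{"tx":36,"ty":8},{"tx":36,"ty":8}]'; python3 -m handwheel '[{"tx":36,"ty":8},{"tx":36,"ty":8},{"tx":36,"ty":8},{"tx":36,"ty":8},{"tx":36,"ty":8},{"tx":36,"ty":8},{"tx":36,"ty":8},{"tx":36,"ty":8},{"tx":18,"ty":4},{}]'
```

```text
$[0]: bad value
$[0]: bad value
$[0]: bad value
```

```bash
python3 -m handwheel '[{"tx":0,"ty":0,"tz":0,"roll":-0.124}]' 60; python3 -m handwheel --help | head -30
```

```text
t: 0.18
tool_pos: [0.2614, -0.5672, 0.2304]
tool_rot: [-3.019, -0.864, 0.0]
contact_force: [-0.4, 0.2, -0.0]
opening: 0.0759
grip_force: 0.0invalid input: not JSON, or not a number
```

```bash
python3 -m handwheel '[{"tx":0,"ty":0,"tz":0,"roll":-0.124},{"tx":0,"ty":0,"tz":0,"roll":-0.124},{"tx":0,"ty":0,"tz":0,"roll":-0.124},{"tx":0,"ty":0,"tz":0,"roll":-0.124},{"tx":0,"ty":0,"tz":0,"roll":-0.124},{"tx":0,"ty":0,"tz":0,"roll":-0.124},{"tx":0,"ty":0,"tz":0,"roll":-0.124},{"tx":0,"ty":0,"tz":0,"roll":-0.124},{"tx":0,"ty":0,"tz":0,"roll":-0.008},{"tx":18,"ty":4,"tz":0,"roll":0},{"tx":36,"ty":8,"tz":0,"roll":0},{"tx":36,"ty":8,"tz":0,"roll":0}]' 60; python3 -m handwheel '[{"tx":36,"ty":8,"tz":0,"roll":0},{"tx":36,"ty":8,"tz":0,"roll":0},{"tx":36,"ty":8,"tz":0,"roll":0},{"tx":36,"ty":8,"tz":0,"roll":0},{"tx":36,"ty":8,"tz":0,"roll":0},{"tx":36,"ty":8,"tz":0,"roll":0},{"tx":36,"ty":8,"tz":0,"roll":0},{"tx":36,"ty":8,"tz":0,"roll":0},{"tx":36,"ty":8,"tz":0,"roll":0},{"tx":36,"ty":8,"tz":0,"roll":0},{"tx":36,"ty":8,"tz":0,"roll":0},{"tx":36,"ty":8,"tz":0,"roll":0}]'; python3 -m handwheel '[{"tx":36,"ty":8,"tz":0,"roll":0},{"tx":36,"ty":8,"tz":0,"roll":0},{"tx":36,"ty":8,"tz":0,"roll":0},{"tx":36,"ty":8,"tz":0,"roll":0},{"tx":36,"ty":8,"tz":0,"roll":0},{"tx":36,"ty":8,"tz":0,"roll":0},{"tx":36,"ty":8,"tz":0,"roll":0},{"tx":36,"ty":8,"tz":0,"roll":0},{"tx":18,"ty":4,"tz":0,"roll":0},{"tx":0,"ty":0,"tz":0,"roll":0}]'; python3 -c "
from h import *;print(ctrl.get_obs()['q'],cv2.Rodrigues(ctrl.get_obs()['tool_rot'])[0])"
```

```text
t: 1.18
tool_pos: [0.2826, -0.4772, 0.2305]
tool_rot: [-2.243, -2.198, -0.001]
contact_force: [1.5, -0.1, -0.3]
opening: 0.0602
grip_force: 0.0
t: 2.18
tool_pos: [0.3852, -0.0456, 0.2313]
tool_rot: [2.242, 2.2, 0.001]
contact_force: [1.3, -1.1, 0.6]
opening: 0.0599
grip_force: 0.0
t: 3.02
tool_pos: [0.4578, 0.2605, 0.2307]
tool_rot: [-2.236, -2.205, 0.001]
contact_force: [0.5, 0.2, -0.2]
opening: 0.0601
grip_force: 0.0
[ 0.3755 -0.1837  1.8393  0.0009  1.4868  0.3892] [[ 0.0137  0.9999 -0.0011]
 [ 0.9999 -0.0137  0.0005]
 [ 0.0005 -0.0011 -1.    ]]
```

```bash
python3 -m handwheel '[{"tx":24,"ty":7.5,"tz":15,"roll":0},{"tx":24,"ty":7.5,"tz":30,"roll":0},{"tx":0,"ty":0,"tz":35,"roll":0},{"tx":0,"ty":0,"tz":35,"roll":0},{"tx":0,"ty":0,"tz":30,"roll":0},{"tx":0,"ty":0,"tz":25,"roll":0},{"tx":0,"ty":0,"tz":20,"roll":0},{"tx":0,"ty":0,"tz":15,"roll":0},{"tx":0,"ty":0,"tz":10,"roll":0},{"tx":0,"ty":0,"tz":4,"roll":0},{"tx":0,"ty":0,"tz":0,"roll":0}]' ; python3 - <<'E'
from h import *
t=optics.get_image("top")[0]; s=optics.get_image("side")[0]
c=lambda im,x,y,w,h,f: cv2.resize(im[y:y+h,x:x+w,::-1],None,fx=f,fy=f,interpolation=cv2.INTER_CUBIC)
cv2.imwrite("pics/g1.png",np.hstack([c(t,100,155,80,80,5),c(s,155,230,80,80,5)]))
E
```

```text
t: 3.93
tool_pos: [0.4732, 0.3045, 0.0115]
tool_rot: [-2.239, -2.203, 0.003]
contact_force: [0.2, -0.1, 0.3]
opening: 0.0601
grip_force: 0.0
```

View pics/g1.png

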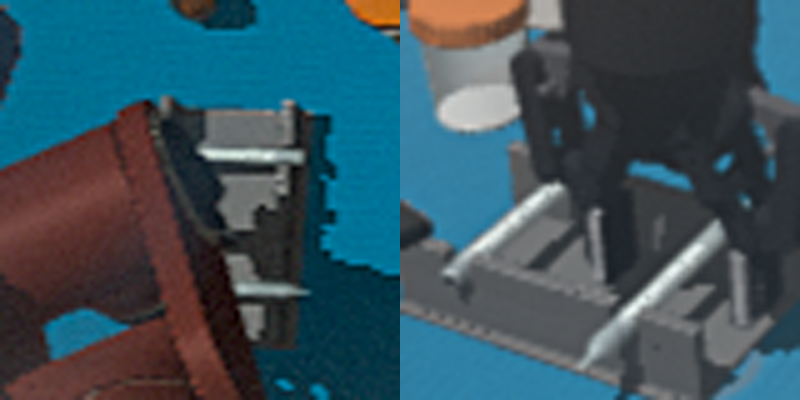

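The side crop shows the fingers straddling the pointed tube between the rails, clear of the blunt one. I'll shift slightly outward and grip.

```bash
python3 -m handwheel '[{"tx":8,"ty":0,"tz":1,"roll":0},{"tx":0,"ty":0,"tz":0,"roll":0}]'; python3 -m handwheel '[{"tx":0,"ty":0,"tz":0,"roll":0},{"tx":0,"ty":0,"tz":0,"roll":0},{"tx":0,"ty":0,"tz":0,"roll":0},{"tx":0,"ty":0,"tz":0,"roll":0},{"tx":0,"ty":0,"tz":0,"roll":0},{"tx":0,"ty":0,"tz":0,"roll":0},{"tx":0,"ty":0,"tz":0,"roll":0},{"tx":0,"ty":0,"tz":0,"roll":0},{"tx":0,"ty":0,"tz":0,"roll":0}]' 0 60; python3 -c "
from h import *;print(ctrl.get_obs())"
```

```text
t: 4.2
tool_pos: [0.4748, 0.3147, 0.0128]
tool_rot: [2.238, 2.204, 0.005]
contact_force: [-0.2, 0.4, 0.5]
opening: 0.0599
grip_force: 0.0
t: 4.95
tool_pos: [0.4754, 0.3135, 0.0121]
tool_rot: [2.237, 2.203, 0.005]
contact_force: [5.9, -0.1, -1.5]
opening: 0.0079
grip_force: 58.5
{'t': 4.95, 'q': array([ 0.4527,  0.159 ,  1.8936, -0.0008,  1.0855,  0.4683]), 'dq': array([ 0.0012,  0.0009, -0.001 , -0.001 , -0.0006,  0.0023]), 'effort': array([  1.8447, -36.9647, -27.9143,   0.5535,   1.2634,  -0.0621]), 'tool_pos': array([0.4754, 0.3135, 0.0121]), 'tool_rot': array([2.237 , 2.2031, 0.0049]), 'contact_force': array([ 5.8986, -0.0582, -1.5229]), 'wrist_torque': array([-0.0326, -0.8664, -0.1081]), 'grip_force': 58.45283389091492, 'opening': 0.007906698110371315}
```

```bash
python3 -m handwheel '[{"tx":0,"ty":0,"tz":-5,"roll":0},{"tx":0,"ty":0,"tz":-15,"roll":0},{"tx":0,"ty":0,"tz":-25,"roll":0},{"tx":0,"ty":0,"tz":-30,"roll":0},{"tx":0,"ty":0,"tz":-25,"roll":0},{"tx":0,"ty":0,"tz":-20,"roll":0},{"tx":0,"ty":0,"tz":-10,"roll":0},{"tx":-15,"ty":5,"tz":0,"roll":0},{"tx":-24,"ty":8,"tz":0,"roll":0},{"tx":-24,"ty":8,"tz":0,"roll":0},{"tx":-24,"ty":8,"tz":0,"roll":0},{"tx":-24,"ty":8,"tz":0,"roll":0}]';python3 -m handwheel '[{"tx":-24,"ty":8,"tz":0,"roll":0},{"tx":-24,"ty":8,"tz":0,"roll":0},{"tx":-24,"ty":8,"tz":0,"roll":0},{"tx":-24,"ty":8,"tz":0,"roll":0},{"tx":-15,"ty":5,"tz":0,"roll":0},{"tx":-9,"ty":4,"tz":0,"roll":0},{"tx":0,"ty":0,"tz":0,"roll":0.1},{"tx":0,"ty":0,"tz":0,"roll":0.1},{"tx":0,"ty":0,"tz":0,"roll":0.097},{"tx":0,"ty":0,"tz":0,"roll":0},{"tx":0,"ty":0,"tz":0,"roll":0}]'; python3 -c "
from h import *;o=ctrl.get_obs();print(o['q'],o['grip_force'],cv2.Rodrigues(o['tool_rot'])[0])"
```

```text
t: 5.95
tool_pos: [0.5081, 0.2007, 0.1399]
tool_rot: [-2.236, -2.204, 0.004]
contact_force: [-0.8, 0.7, -0.9]
opening: 0.0079
grip_force: 59.7
t: 6.87
tool_pos: [0.5477, 0.0816, 0.1405]
tool_rot: [-2.536, -1.852, 0.002]
contact_force: [-0.1, -0.0, -0.3]
opening: 0.0083
grip_force: 59.7
[ 0.0133 -0.042   1.8634  0.0004  1.3218  0.3223] 59.73666787147522 [[ 0.3042  0.9526 -0.0017]
 [ 0.9526 -0.3042  0.0003]
 [-0.0002 -0.0017 -1.    ]]
```

```bash
python3 -m handwheel '[{"tx":1,"ty":3.6,"tz":12,"roll":0},{"tx":0,"ty":0,"tz":25,"roll":0},{"tx":0,"ty":0,"tz":23,"roll":0},{"tx":0,"ty":0,"tz":15,"roll":0},{"tx":0,"ty":0,"tz":7,"roll":0},{"tx":0,"ty":0,"tz":0,"roll":0},{"tx":0,"ty":0,"tz":0,"roll":0}]' ; python3 - <<'E'
from h import *
t,td=optics.get_image("top"); s,sd=optics.get_image("side")
np.savez("pics/p1.npz",t=t,td=td,s=s,sd=sd)
c=lambda im,x,y,w,h,f: cv2.resize(im[y:y+h,x:x+w,::-1],None,fx=f,fy=f,interpolation=cv2.INTER_CUBIC)
cv2.imwrite("pics/g2.png",np.hstack([c(t,195,165,66,80,6),c(s,210,165,66,80,6)]))
E
```

```text
t: 7.45
tool_pos: [0.552, 0.0811, 0.059]
tool_rot: [-2.539, -1.85, 0.001]
contact_force: [-0.2, 0.7, -0.8]
opening: 0.0079
grip_force: 59.7
```

View pics/g2.png

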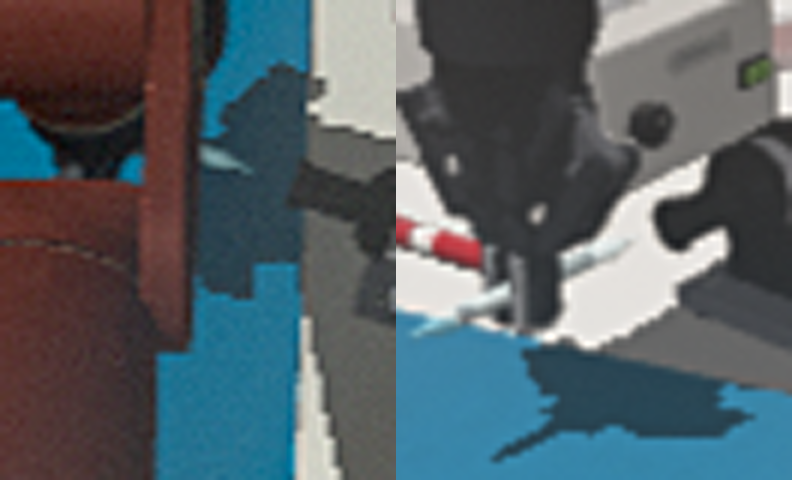

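```bash
python3 - <<'E'
from h import *
T=tri((237.4,193.2),(249.7,204.9)); M=tri((244.3,195.7),(256,202.3)); print(T,M)
d=np.array([.3055,.952,0]);n=np.array([.952,-.3055,0])
v=T-M; print("out",v@d,"lat",v@n,"dz",v[2])
# expected tip/tail from FK
o=ctrl.get_obs(); g=o['tool_pos']+[0,0,.0169]
for off in(-.065-.0047,.065-.0047): print(off,g+d*off,proj("top",g+d*off),proj("side",g+d*off))
# where model axis / mouth projects
Mm=np.array([.5226,-.0088,.0755]); print("mouth model",proj("top",Mm),proj("side",Mm), "axis lat offset of tip",(T-Mm)@n,(g-Mm)@n)
E
```

```text
[0.531  0.0144 0.0741] [ 0.5233 -0.0064  0.0745]
out 0.022164149090410153 lat 0.0010102658734713246 dz -0.00046964724485439036
-0.0697 [0.5319 0.0147 0.0775] [237.1017 192.3291] [249.9201 203.8061]
0.0603 [0.5716 0.1385 0.0775] [195.7726 178.5826] [212.3241 220.4199]
mouth model [245.0161 195.6469] [256.9796 201.7303] axis lat offset of tip 0.000917355043799503 0.001637820768367309
```

Tip is at top (237.4,193.2), side (249.7,204.9). The mouth is at top (244.3,195.7), side (256,202.3), so the tip sits 22 mm out and about 1 mm to the side, at the right height. I'll correct that and go in.

```bash
python3 -m handwheel '[{"tx":-4,"ty":-1,"tz":0,"roll":0},{"tx":-6,"ty":0,"tz":0,"roll":0},{"tx":-6,"ty":0,"tz":0,"roll":0},{"tx":-6,"ty":0,"tz":0,"roll":0},{"tx":-4,"ty":0,"tz":0,"roll":0},{"tx":-3,"ty":0,"tz":0,"roll":0},{"tx":-3,"ty":0,"tz":0,"roll":0},{"tx":0,"ty":0,"tz":0,"roll":0}]'; python3 -c "
from h import *;o=ctrl.get_obs();print(o['contact_force'],o['wrist_torque'],o['tool_pos'])"
python3 -m handwheel '[{"tx":-3,"ty":0,"tz":0,"roll":0},{"tx":-3,"ty":0,"tz":0,"roll":0},{"tx":0,"ty":0,"tz":0,"roll":0},{"tx":0,"ty":0,"tz":0,"roll":0}]'; python3 -c "
from h import *;o=ctrl.get_obs();print(o['contact_force'],o['wrist_torque'],o['tool_pos'])"
```

```text
t: 8.22
tool_pos: [0.5411, 0.0503, 0.0593]
tool_rot: [2.54, 1.848, -0.0]
contact_force: [-0.8, -0.6, 0.3]
opening: 0.008
grip_force: 59.7
[-0.8279 -0.5752  0.3357] [-0.0468 -0.0257 -0.0145] [0.5411 0.0503 0.0593]
t: 8.55
tool_pos: [0.5395, 0.045, 0.0593]
tool_rot: [2.539, 1.849, 0.0]
contact_force: [0.5, -0.4, -0.0]
opening: 0.008
grip_force: 59.6
[ 0.5259 -0.4298 -0.0279] [ 0.0299 -0.1032  0.0457] [0.5395 0.045  0.0593]
```

```bash
python3 -m handwheel '[{"tx":-3,"ty":0,"tz":0,"roll":0},{"tx":-3,"ty":0,"tz":0,"roll":0},{"tx":-3,"ty":0,"tz":0,"roll":0},{"tx":-3,"ty":0,"tz":0,"roll":0},{"tx":0,"ty":0,"tz":0,"roll":0}]'
python3 -m handwheel '[{"tx":-2,"ty":0,"tz":0,"roll":0},{"tx":-2,"ty":0,"tz":0,"roll":0},{"tx":0,"ty":0,"tz":0,"roll":0}]'
```

```text
t: 8.97
tool_pos: [0.5367, 0.0334, 0.0594]
tool_rot: [2.538, 1.849, 0.004]
contact_force: [4.2, 0.2, -3.6]
opening: 0.008
grip_force: 59.6
t: 9.22
tool_pos: [0.5357, 0.03, 0.0594]
tool_rot: [2.538, 1.849, 0.005]
contact_force: [5.7, 1.2, -4.4]
opening: 0.0082
grip_force: 59.5
```

```bash
python3 -m handwheel '[{"tx":0,"ty":0.7,"tz":0.7,"roll":0},{"tx":0,"ty":0,"tz":0,"roll":0}]'
python3 -m handwheel '[{"tx":-1,"ty":0,"tz":0,"roll":0},{"tx":-1,"ty":0,"tz":0,"roll":0},{"tx":-1,"ty":0,"tz":0,"roll":0},{"tx":0,"ty":0,"tz":0,"roll":0}]'
```

```text
t: 9.38
tool_pos: [0.5358, 0.0298, 0.0587]
tool_rot: [2.539, 1.849, 0.002]
contact_force: [4.3, 0.6, -2.3]
opening: 0.0078
grip_force: 59.6
t: 9.72
tool_pos: [0.5348, 0.0269, 0.0588]
tool_rot: [2.539, 1.849, 0.002]
contact_force: [5.2, 1.9, -4.0]
opening: 0.0078
grip_force: 59.5
```

```bash
python3 -m handwheel '[{"tx":-1,"ty":0.5,"tz":0.5,"roll":0},{"tx":-1,"ty":0,"tz":0,"roll":0},{"tx":0,"ty":0,"tz":0,"roll":0}]'
python3 -m handwheel '[{"tx":-1,"ty":0,"tz":0,"roll":0},{"tx":-1,"ty":0,"tz":0,"roll":0},{"tx":0,"ty":0,"tz":0,"roll":0}]'
```

```text
t: 9.97
tool_pos: [0.5347, 0.0259, 0.0585]
tool_rot: [-2.539, -1.848, -0.005]
contact_force: [4.6, 5.9, -1.6]
opening: 0.0079
grip_force: 59.6
t: 10.22
tool_pos: [0.5346, 0.0255, 0.0588]
tool_rot: [-2.538, -1.847, -0.01]
contact_force: [6.8, 11.4, -2.6]
opening: 0.008
grip_force: 59.6
```

```bash
python3 -m handwheel '[{"tx":-1,"ty":0,"tz":0,"roll":0},{"tx":-1,"ty":0,"tz":0,"roll":0},{"tx":0,"ty":0,"tz":0,"roll":0}]'
python3 - <<'E'
from h import *
t,td=optics.get_image("top"); s,sd=optics.get_image("side")
c=lambda im,x,y,w,h,f: cv2.resize(im[y:y+h,x:x+w,::-1],None,fx=f,fy=f,interpolation=cv2.INTER_CUBIC)
cv2.imwrite("pics/g3.png",np.hstack([c(s,200,160,80,80,7)]))
o=ctrl.get_obs();print(o['contact_force'],o['tool_pos'])
d=np.array([.3055,.952,0])
for M in([.5233,-.0064,.075],[.5226,-.0088,.075]): print([proj("side",np.array(M)+d*k) for k in (.093,.095,.098)])
E
```

```text
t: 10.47
tool_pos: [0.5346, 0.0251, 0.0591]
tool_rot: [-2.537, -1.845, -0.015]
contact_force: [9.1, 16.6, -1.9]
opening: 0.0076
grip_force: 59.5
[ 8.3252 17.0401 -2.7699] [0.5346 0.0251 0.059 ]
[array([230.8924, 213.52  ]), array([230.3109, 213.7787]), array([229.4358, 214.1679])]
[array([231.5992, 213.1901]), array([231.0196, 213.4479]), array([230.1474, 213.8359])]
```

View pics/g3.png

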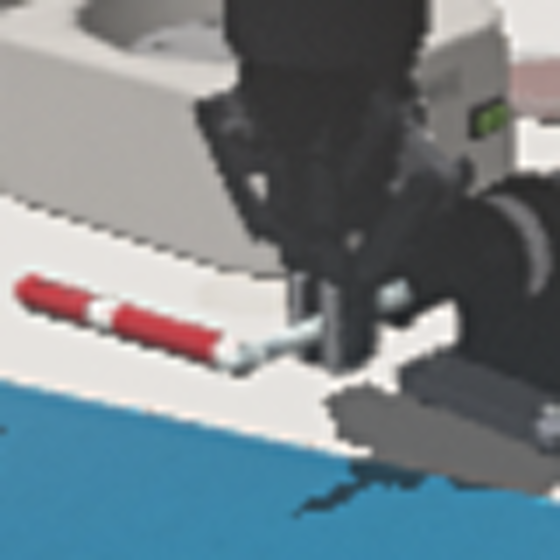

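The tail lies just at the red marker's tip in the picture, near where a home tube should end. The push meets 19 N with no further travel, so the tube is on the floor of the bore. Now I'll release and lift.

```bash
python3 -m handwheel '[{"tx":2,"ty":0,"tz":0,"roll":0},{"tx":0,"ty":0,"tz":0,"roll":0},{"tx":0,"ty":0,"tz":0,"roll":0},{"tx":0,"ty":0,"tz":0,"roll":0},{"tx":0,"ty":0,"tz":0,"roll":0}]' 45; python3 -m handwheel '[{"tx":0,"ty":0,"tz":-5,"roll":0},{"tx":0,"ty":0,"tz":-15,"roll":0},{"tx":0,"ty":0,"tz":-25,"roll":0},{"tx":0,"ty":0,"tz":-30,"roll":0},{"tx":0,"ty":0,"tz":-30,"roll":0},{"tx":0,"ty":0,"tz":-15,"roll":0},{"tx":0,"ty":0,"tz":0,"roll":0}]'
python3 - <<'E'
from h import *
t,td=optics.get_image("top"); s,sd=optics.get_image("side")
c=lambda im,x,y,w,h,f: cv2.resize(im[y:y+h,x:x+w,::-1],None,fx=f,fy=f,interpolation=cv2.INTER_CUBIC)
cv2.imwrite("pics/g4.png",np.hstack([c(s,215,175,55,50,7),c(t,200,165,55,50,7)]))
d=np.array([.3055,.952,0]); M=np.array([.5233,-.0064,.0745])
for k in (0,.085,.095,.105): print(k,proj("side",M+d*k),proj("top",M+d*k))
E
```

```text
t: 10.98
tool_pos: [0.5331, 0.0225, 0.0579]
tool_rot: [-2.54, -1.849, 0.002]
contact_force: [0.2, -0.2, -0.8]
opening: 0.045
grip_force: 0.0
t: 11.57
tool_pos: [0.5363, 0.0224, 0.1838]
tool_rot: [2.535, 1.845, 0.011]
contact_force: [0.6, 0.1, 0.2]
opening: 0.0451
grip_force: 0.0
0 [256.3613 202.362 ] [244.2182 195.4583]
0.085 [233.2123 212.6687] [217.1469 186.4514]
0.095 [230.3205 213.9562] [213.9747 185.396 ]
0.105 [227.3908 215.2606] [210.8052 184.3415]
```

View pics/g4.png

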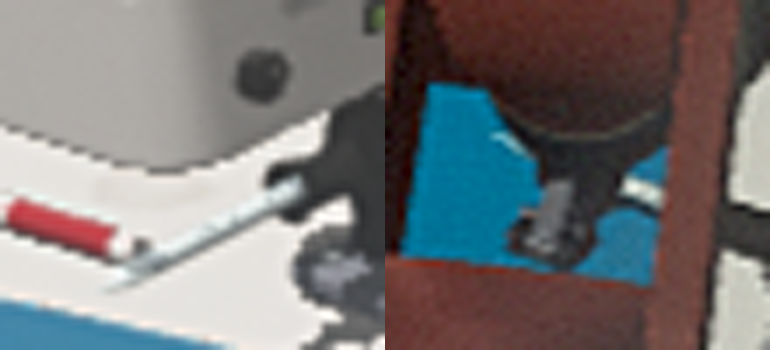

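Side view: the tube stands in the inlet with its tail at (230,216), against a predicted home tail of (230.3,214). It's home with a slight droop. Next, the handle.

```bash
python3 -m handwheel '[{"tx":-15,"ty":-1,"tz":0,"roll":0},{"tx":-32,"ty":-1,"tz":0,"roll":0},{"tx":-32,"ty":0,"tz":0,"roll":0},{"tx":-32,"ty":0,"tz":0,"roll":0},{"tx":-32,"ty":0,"tz":0,"roll":0},{"tx":-32,"ty":0,"tz":0,"roll":0},{"tx":-32,"ty":0,"tz":0,"roll":0},{"tx":-32,"ty":0,"tz":0,"roll":0},{"tx":-21,"ty":0,"tz":0,"roll":0},{"tx":-12,"ty":0,"tz":0,"roll":0},{"tx":0,"ty":0,"tz":0,"roll":0},{"tx":0,"ty":0,"tz":0,"roll":0}]'
```

```text
t: 12.67
tool_pos: [0.4475, -0.2348, 0.1767]
tool_rot: [-2.538, -1.846, 0.0]
contact_force: [-0.2, 0.5, -1.0]
opening: 0.045
grip_force: 0.0
```

```bash
python3 -m handwheel '[{"tx":-1,"ty":2.4,"tz":15,"roll":0},{"tx":0,"ty":0,"tz":25,"roll":0},{"tx":0,"ty":0,"tz":25,"roll":0},{"tx":0,"ty":0,"tz":20,"roll":0},{"tx":0,"ty":0,"tz":15,"roll":0},{"tx":0,"ty":0,"tz":12,"roll":0},{"tx":0,"ty":0,"tz":8,"roll":0},{"tx":0,"ty":0,"tz":0,"roll":0},{"tx":0,"ty":0,"tz":0,"roll":0}]'
python3 - <<'E'
from h import *
t,td=optics.get_image("top"); s,sd=optics.get_image("side")
c=lambda im,x,y,w,h,f: cv2.resize(im[y:y+h,x:x+w,::-1],None,fx=f,fy=f,interpolation=cv2.INTER_CUBIC)
cv2.imwrite("pics/g5.png",np.hstack([c(s,270,145,55,60,7),c(t,295,190,55,60,7)]))
E
```

```text
t: 13.42
tool_pos: [0.4504, -0.2366, 0.0582]
tool_rot: [-2.539, -1.85, -0.0]
contact_force: [0.0, 0.6, -0.2]
opening: 0.0449
grip_force: 0.0
```

View pics/g5.png

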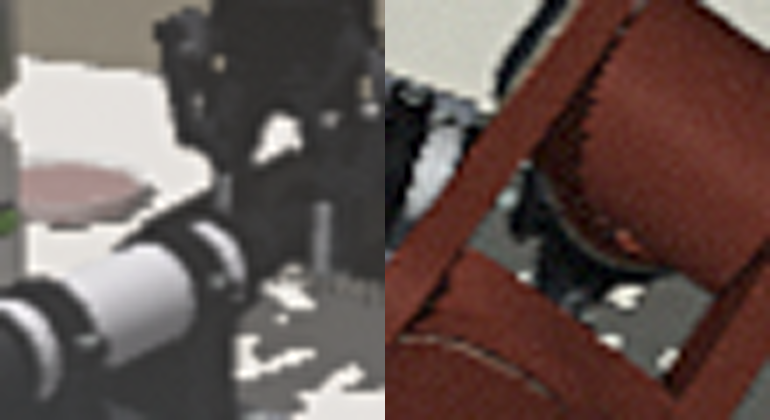

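The side crop shows the fingers either side of the handle behind the collar. I'll grip.

```bash
python3 -m handwheel '[{"tx":0,"ty":0,"tz":1,"roll":0},{"tx":0,"ty":0,"tz":0,"roll":0},{"tx":0,"ty":0,"tz":0,"roll":0},{"tx":0,"ty":0,"tz":0,"roll":0},{"tx":0,"ty":0,"tz":0,"roll":0},{"tx":0,"ty":0,"tz":0,"roll":0},{"tx":0,"ty":0,"tz":0,"roll":0},{"tx":0,"ty":0,"tz":0,"roll":0}]' 0 80
python3 -c "
from h import *;o=ctrl.get_obs();print(o['contact_force'],o['tool_pos'],o['tool_pos']@np.array([.3042,.9526,0]))"
python3 -m handwheel '[{"tx":-4,"ty":0,"tz":0,"roll":0},{"tx":-6,"ty":0,"tz":0,"roll":0},{"tx":-5,"ty":0,"tz":0,"roll":0},{"tx":0,"ty":0,"tz":0,"roll":0},{"tx":0,"ty":0,"tz":0,"roll":0}]'
python3 -c "
from h import *;o=ctrl.get_obs();print(o['contact_force'],o['tool_pos'],o['tool_pos']@np.array([.3042,.9526,0]))"
```

```text
t: 14.18
tool_pos: [0.4504, -0.2374, 0.0583]
tool_rot: [2.539, 1.849, 0.0]
contact_force: [-2.3, 1.4, 4.9]
opening: 0.0199
grip_force: 78.1
[-2.2689  1.4258  4.8622] [ 0.4504 -0.2374  0.0583] -0.08913379932011764
t: 14.6
tool_pos: [0.4461, -0.2509, 0.0583]
tool_rot: [-2.539, -1.848, -0.003]
contact_force: [-0.5, 5.4, 7.0]
opening: 0.02
grip_force: 78.4
[-0.5234  5.3776  6.9936] [ 0.4461 -0.2509  0.0583] -0.1033037368393577
```

```bash
python3 -m handwheel '[{"tx":-4,"ty":0,"tz":-0.7,"roll":0},{"tx":-7,"ty":0,"tz":0,"roll":0},{"tx":-8,"ty":0,"tz":0,"roll":0},{"tx":-8,"ty":0,"tz":0,"roll":0},{"tx":-8,"ty":0,"tz":0,"roll":0},{"tx":-8,"ty":0,"tz":0,"roll":0},{"tx":-8,"ty":0,"tz":0,"roll":0},{"tx":-8,"ty":0,"tz":0,"roll":0},{"tx":-7,"ty":0,"tz":0,"roll":0},{"tx":-4,"ty":0,"tz":0,"roll":0},{"tx":0,"ty":0,"tz":0,"roll":0},{"tx":0,"ty":0,"tz":0,"roll":0}]'
python3 -c "
from h import *;o=ctrl.get_obs();print(o['contact_force'],o['tool_pos'],o['tool_pos']@np.array([.3042,.9526,0]))"
```

```text
t: 15.6
tool_pos: [0.425, -0.3156, 0.0583]
tool_rot: [-2.537, -1.846, -0.008]
contact_force: [1.8, 11.1, 6.6]
opening: 0.0197
grip_force: 78.8
[ 1.7789 11.0966  6.5683] [ 0.425  -0.3156  0.0583] -0.1713982767934499
```

```bash
python3 -m handwheel '[{"tx":-3,"ty":0,"tz":0,"roll":0},{"tx":-4,"ty":0,"tz":0,"roll":0},{"tx":-2.5,"ty":0,"tz":0,"roll":0},{"tx":0,"ty":0,"tz":0,"roll":0},{"tx":0,"ty":0,"tz":0,"roll":0},{"tx":0,"ty":0,"tz":0,"roll":0}]'
python3 - <<'E'
from h import *
o=ctrl.get_obs();print(o['contact_force'],o['tool_pos'],o['tool_pos']@np.array([.3042,.9526,0]))
t,td=optics.get_image("top"); s,sd=optics.get_image("side")
c=lambda im,x,y,w,h,f: cv2.resize(im[y:y+h,x:x+w,::-1],None,fx=f,fy=f,interpolation=cv2.INTER_CUBIC)
cv2.imwrite("pics/g6.png",np.vstack([np.hstack([c(s,285,145,50,35,8),c(t,295,195,50,35,8)]),cv2.resize(c(s,215,170,100,40,8),(800,320))]))
E
```

```text
t: 16.1
tool_pos: [0.4223, -0.3242, 0.0583]
tool_rot: [-2.537, -1.846, -0.009]
contact_force: [2.6, 12.2, 5.6]
opening: 0.0195
grip_force: 78.9
[ 2.5562 12.2386  5.6041] [ 0.4223 -0.3242  0.0583] -0.18039951550763353
```

View pics/g6.png

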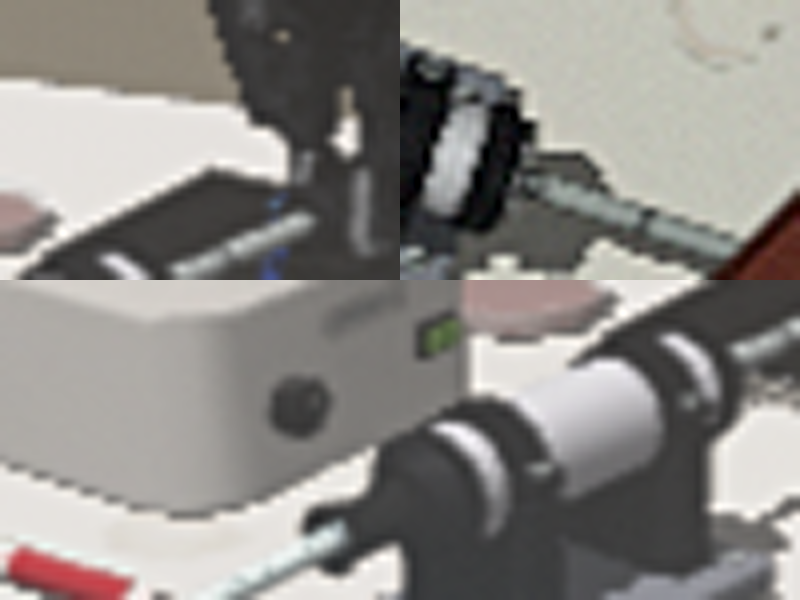

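The crop shows the single ring at top crop (650,215), about 47 mm from the collar. The dark pair is right at the end plate, crop (535,180). The tube is still in the inlet. I'll check with an intensity profile along the rod.

```bash
python3 - <<'E'
from h import *
o=ctrl.get_obs();print([round(float(x),4) for x in o['tool_pos']])
t=np.mean([optics.get_image("top")[0].astype(float).mean(2) for _ in range(6)],0); s=np.mean([optics.get_image("side")[0].astype(float).mean(2) for _ in range(6)],0)
u=np.array([-.3042,-.9526,0]); M=np.array([.5230,-.0068,.075]); n=np.array([.9526,-.3042,0]); z=np.array([0,0,1.])
for k in np.arange(.195,.27,.0015):
    X=M+u*k; r=[]
    for nm,im in(("top",t),("side",s)):
        vals=[]
        for a in (-.004,-.002,0,.002,.004):
            p=proj(nm,X+(n*a+z*.005 if nm=="top" else z*(a+.002)-n*.004)).astype(np.float32)
            vals.append(cv2.remap(im.astype(np.float32),p[:1].reshape(1,1),p[1:].reshape(1,1),cv2.INTER_LINEAR)[0,0])
        r.append(np.int32(vals))
    print(round(k*1000-119,1),*r)
E
```

```text
[0.4223, -0.3242, 0.0583]
76.0 [22 22 21 19 19] [139 152 165 185 193]
77.5 [25 14 13 18 18] [158 167 176 186 187]
79.0 [34 32 38 36 23] [171 174 175 177 170]
80.5 [58 72 78 55 45] [162 161 155 150 138]
82.0 [74 85 86 60 64] [152 145 135 120 102]
83.5 [64 69 83 62 62] [140 126 110  90  73]
85.0 [54 64 92 73 52] [116 103  91  75  65]
86.5 [ 55  77 105  91  44] [92 84 73 64 58]
88.0 [ 48  84 102 100  60] [71 64 58 54 54]
89.5 [ 55  82  97 107  75] [61 58 56 55 61]
91.0 [ 72  88 103 113  92] [59 57 57 61 72]
92.5 [ 91 106 115 120 106] [58 57 60 69 86]
94.0 [100 126 130 131 118] [ 58  59  65  82 104]
95.5 [107 140 147 144 118] [ 61  64  72  99 126]
97.0 [114 147 152 140 101] [ 63  70  84 118 149]
98.5 [118 146 153 141 101] [ 65  78 100 138 168]
100.0 [123 147 156 149 113] [ 75  85 111 149 172]
101.5 [116 143 158 152 121] [ 83  92 122 156 177]
103.0 [108 140 154 145 122] [ 91  98 133 160 179]
104.5 [108 143 150 139 114] [ 94 103 135 160 178]
106.0 [113 145 149 136 100] [ 94 107 136 158 171]
107.5 [117 145 151 139  97] [ 92 108 135 158 162]
109.0 [121 146 154 147 107] [ 87 108 134 158 160]

[... 699 characters left out ...]

131.5 [ 84  99 100  86  81] [ 71  88 110 138 158]
133.0 [102 130 120 106  97] [ 69  87 115 152 172]
134.5 [114 140 138 129 131] [ 69  89 122 162 178]
136.0 [118 145 152 136 145] [ 74  93 128 162 178]
137.5 [119 144 152 136 152] [ 77  97 133 162 179]
139.0 [114 141 153 134 141] [ 81 103 136 162 180]
140.5 [110 141 146 130 124] [ 82 105 136 160 175]
142.0 [111 145 143 131 117] [ 81 106 137 160 172]
143.5 [113 145 144 133 126] [ 80 107 135 161 173]
145.0 [117 145 148 133 142] [ 80 108 135 163 173]
146.5 [119 142 150 135 151] [ 83 107 134 164 173]
148.0 [114 139 151 133 143] [ 86 105 134 161 174]
149.5 [108 140 147 130 124] [ 86 103 135 160 176]
151.0 [110 145 144 131 116] [ 88 106 136 158 176]
```

```bash
python3 - <<'E'
from h import *
t0=np.load("pics/top0.npy").astype(np.float32); s0=np.load("pics/side0.npy").astype(np.float32)
t=np.mean([optics.get_image("top")[0].astype(np.float32) for _ in range(4)],0)
s=np.mean([optics.get_image("side")[0].astype(np.float32) for _ in range(4)],0)
S=8; d=np.array([-.3042,-.9526,0]); n=np.array([.9526,-.3042,0]); M=np.array([.5230,-.0068,.08])
def strip(im,nm,up):
    # rectified strip: 2 px/.5mm along axis 60..160, +-30 across
    ks=np.arange(60,160,.125); aa=np.arange(32,-32,-.25) if nm=="top" else np.arange(32,-32,-.25)
    K,E=P(nm); 
    G=M+d*((ks+119)/1000)[None,:,None]+up*(aa/1000)[:,None,None]
    c=(G-E[:3,3])@E[:3,:3]; c=c@K.T; p=(c[...,:2]/c[...,2:]).astype(np.float32)
    return cv2.remap(im,p[...,0],p[...,1],cv2.INTER_CUBIC)
z=np.array([0,0,1.])
rows=[]
for im,nm,up in((t0,"top",n),(t,"top",n)):
    a=np.clip(strip(im,nm,up)*1.3,0,255).astype(np.uint8)[:,:,::-1].copy()
    for k in range(60,160,10): cv2.line(a,((k-60)*8,0),((k-60)*8,8 if k%50 else 20),(0,0,255),1)
    rows.append(a)
cv2.imwrite("pics/g7.png",np.vstack(rows)); print(np.vstack(rows).shape)
E
```

```text
(512, 800, 3)
```

View pics/g7.png

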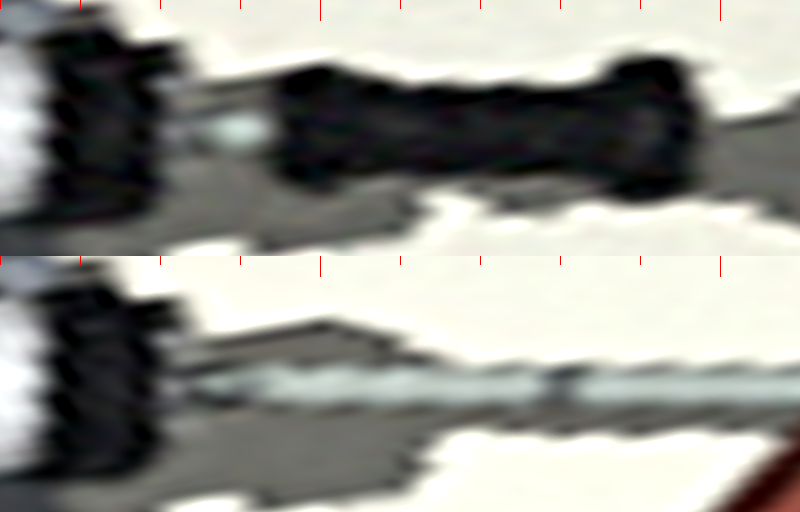

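The rectified strips, home above and drawn below, put the inner flange at 94.5 mm. That places the collar's end at about 82–83.5. The single ring is centred at 129.7 with its inner edge at 128.2, so the draw is 90–91 mm, which agrees with 91.3 mm of tool travel. I'll add about 1 mm of margin so the pair is surely clear, then hand in.

```bash
python3 -m handwheel '[{"tx":-1.2,"ty":0,"tz":0,"roll":0},{"tx":0,"ty":0,"tz":0,"roll":0},{"tx":0,"ty":0,"tz":0,"roll":0},{"tx":0,"ty":0,"tz":0,"roll":0},{"tx":0,"ty":0,"tz":0,"roll":0},{"tx":0,"ty":0,"tz":0,"roll":0}]'
python3 - <<'E'
from h import *
o=ctrl.get_obs(); tr=-.0889-o['tool_pos']@np.array([.3042,.9526,0]); print(tr,o['contact_force'])
if .0905<tr<.0945: print(ctrl.finish_job())
E
```

```text
t: 17.7
tool_pos: [0.4219, -0.3252, 0.0583]
tool_rot: [-2.537, -1.846, -0.009]
contact_force: [2.9, 11.7, 6.9]
opening: 0.0198
grip_force: 78.9
0.09255028607171861 [ 2.867  11.7434  6.9115]
the job is handed in; nothing more can be done
None
```

I pushed the pointed tube home in the inlet and released it, drew the handle about 92 mm by tool travel, just past the double ring's 90 mm mark, and handed in at about 18 s while still holding it there; the blunt tube was never touched, and no verdict came back.

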